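# Stir the float beads at the fly-tying bench

### The arm

A 6-joint arm with a two-finger parallel gripper is mounted at the origin on the work surface. World frame = base frame: x ahead of the robot, y to its left, z up, the work surface at z = 0. Lengths are in m, angles in rad, forces in N, time in s.
With the tool pointing down it reaches from about 0.4 to 0.825 m from the base axis. Payload 7 kg.
Tool frame: the origin (TCP) lies at the very end of the fingers, on their centre line; the grasp point (between the pads) lies 19 mm behind it (arm.grasp_offset is the distance from the TCP to the grasp point, in m); z points along the fingers, y is the line along which they close (so a half turn about z gives the same grasp; the last joint's range is limited). The gripper opens to 88 mm and grips with 3 to 60 N. Pads are 19 mm wide; open, the fingers measure 130 mm over their backs; the gripper's body (78 mm by 193 mm) begins 47 mm behind the grasp point.
Start: joints at [1.447, 0.359, 0.012, 0, -1.224, -0.288], TCP at [0.27, 0.619, 0.227] pointing down, gripper open.
Joint ranges: [-3.07, 3.07], [-1.43, 2.12], [-1.02, 1.25], [-3.03, 1.67], [-3.05, -0], [-3.03, 3.03]. Speed limits (rad/s): [2.39, 2.39, 3.01, 3.14, 3.14, 3.14].

### API

Orientations are given as [roll, pitch, yaw] about the fixed x, y, z axes, in that order (R = Rz(yaw) Ry(pitch) Rx(roll)).
In Python, from station import get_state, cams, arm, nets gives the robot as it stands.
- The arm moves only by the shell command python3 -m creep 'ROWS' [FORCE]. ROWS is a JSON object of lists of equal length, an entry for each row: "translation": the shift along the world's x, y, z in mm, a list of three; "spin": the turn about the world's z in rad; "gripper": the opening, from 0 (shut) to 1 (fully open). In form: {"translation": [[dx, dy, dz], ...], "spin": [spin, ...], "gripper": [gripper, ...]}. A call has 1 to 8 rows; each row shifts and turns the commanded pose from where the row before left it; what a row does not reach is not made up. A row lasts 1/10 s, in which the tool goes at most 50 mm and 8.59 degrees, less where a joint would pass 70% of its speed; a pose out of reach is approached as far as the arm can. A call is refused whole if a number of a shift passes 50 or a number of a turn 0.15, either way. A call with a gripper value outside its range is refused whole. The fingers move at their own pace and stop on an object; FORCE is the grip in N (left out, the last holds). Time passes only in rows, so rows that do not move let the fingers close. It gives the time, the measured TCP pose, the force, the opening and the grip force at its end, in the units of the state.
- get_state(): the state, without advancing time (a new reading comes with each control period).
- cams.grab_frame(name): name is "scene" or "top" or "wrist"; returns a dict with "img" (420x560x3 uint8, red, green, blue), "mtx" (3x3 intrinsics, pixels), "D" ([k1, k2, p1, p2, k3] as OpenCV has them; the pictures are not rectified), "R" (3x3) and "t" (3): a world point X has camera coordinates R X + t. Camera axes: x right, y down, z forward; pixel columns grow to the right and rows downward; lengths in m; the calibration is good to about 2 mm. A picture is of the moment at which its call begins. There is no depth.
- arm.job_done(): hands the job in; it is judged then, once.
Trained networks look in the newest picture that a camera, given by its name, has taken for a name from the list of things; names that differ only in an ending like _2 or _b are one class to them, and where a whole thing is asked for, a point or a joint stands for the part that bears it (a point fixed in the world has none). Each returns a list of dicts, best first, with "confidence" (0 to 1); they miss things now and then, are a little off and sometimes report something else, mostly with a low value. They report only what shows in the picture. A call takes as long as a camera call. They do not tell look-alikes from the thing itself.
- nets.search_frame(camera, label): "centre" ([x, y, z] in m, in world coordinates, good to about 4 mm: the middle of the surface that is visible of it).
- nets.pinpoint(camera, label): "centre" ([x, y, z] in m, in world coordinates, good to about 4 mm: a listed point, or the origin of a listed thing).
The state is a dict: "t": time; "q": joint angles; "qd": joint speeds; "joint_efforts": joint torques, N m; "eef_pos": TCP position; "ee_rot": TCP orientation; "force": force on the tool from outside, world axes, zero at the start; "moment": the same for the moment, N m; "width": finger opening in m; "gripper_force": force on a finger pad.
Only numpy, scipy, OpenCV 4.12 (cv2) and the standard library are available. Lean on these libraries where they do the work, as an engineer would, in place of code of your own. Each camera call takes 0.05 s, during which the arm holds its last target. There are 200 camera calls.

### The job

Take the stirrer out of its brass cup and stir the float beads in the wooden bowl with it, at least two full wide rounds clockwise as seen from above with its foot down among the beads, and go on until the colours are mixed: every bead must have a bead of the other colour beside it, within 42 mm centre to centre. Then stand the stirrer upright in its cup again and let go. Keep all beads in the bowl, touch them only with the stirrer, do not shove the cup about, and leave the varnish jar, the spool and the vise alone.

Things in the scene. Friction and masses are not known exactly. Their poses are not given: they have to be found in the camera images.
- bowl: Dark wooden bowl fixed to the bench, 196 mm across the rim, 58 mm high. Inside: flat bottom 36 mm across, 7 mm above the bench, then a cone rising at 16 deg to 25 mm at 78 mm from the axis, then a steep wall. Beads roll back to the middle. Origin: centre of its underside; z up. At the start yellow beads lie on its +y side, white on -y, and the foot finds room 45 mm out along its +x or -x axis.
- cup: Loose brass cup, 60 mm across, 45 mm high, 3 mm wall, inner floor 5 mm above its underside and 54 mm across, 0.3 kg, in which the stirrer stands at the start. Origin: centre of its underside.
- stirrer: Upright stirrer, 135 mm tall, about 80 g, standing freely on its flat foot in the cup. From below: black round foot 22 mm across up to 30 mm high, tapering to a shaft 14 mm across from 42 mm up; blue square handle, 18 by 18 mm, from 80 to 135 mm above the foot. Origin: centre of the foot's underside; z along the stirrer towards the handle; x and y square to the handle's flat sides.
- stirrer_foot (a point): Centre of the underside of the stirrer's foot (the end that stirs). It is down among the beads when it is less than 30 mm above the bench.
- stirrer_grip (a point): Point on the stirrer's axis in the blue handle, 113 mm above the foot's underside and 22 mm below its top: where to grip, with the fingers on two facing flat sides. Grip firmly (about 60 N): the beads push back at the foot with up to about 15 N.
- varnish: Bystander: closed amber varnish jar with black lid, 48 mm across, 85 mm high. Origin: centre of its underside. Loose.
- spool: Bystander: red thread spool standing on end, 40 mm across, 60 mm high. Origin: centre of its underside. Loose.
- vise: Bystander: fly-tying vise fixed to the bench; dark steel base 110 (x) by 90 (y) by 14 mm, post and black jaw to 150 mm high holding a small yellow fly. Origin: centre of the base's underside.
- yellow1: Yellow chunky ball bead 1 in the bowl: 26 mm across, dark bore, about 14 g, loose. Its origin lies on its surface and turns with it: use its centre point.
- yellow1_center (a point): Middle of the yellow bead 1.
- yellow2: Yellow chunky ball bead 2 in the bowl: 26 mm across, dark bore, about 14 g, loose. Its origin lies on its surface and turns with it: use its centre point.
- yellow2_center (a point): Middle of the yellow bead 2.
- yellow3: Yellow chunky ball bead 3 in the bowl: 26 mm across, dark bore, about 14 g, loose. Its origin lies on its surface and turns with it: use its centre point.
- yellow3_center (a point): Middle of the yellow bead 3.
- yellow4: Yellow chunky ball bead 4 in the bowl: 26 mm across, dark bore, about 14 g, loose. Its origin lies on its surface and turns with it: use its centre point.
- yellow4_center (a point): Middle of the yellow bead 4.
- white1: White chunky ball bead 1 in the bowl: 26 mm across, dark bore, about 14 g, loose. Its origin lies on its surface and turns with it: use its centre point.
- white1_center (a point): Middle of the white bead 1.
- white2: White chunky ball bead 2 in the bowl: 26 mm across, dark bore, about 14 g, loose. Its origin lies on its surface and turns with it: use its centre point.
- white2_center (a point): Middle of the white bead 2.
- white3: White chunky ball bead 3 in the bowl: 26 mm across, dark bore, about 14 g, loose. Its origin lies on its surface and turns with it: use its centre point.
- white3_center (a point): Middle of the white bead 3.
- white4: White chunky ball bead 4 in the bowl: 26 mm across, dark bore, about 14 g, loose. Its origin lies on its surface and turns with it: use its centre point.
- white4_center (a point): Middle of the white bead 4.
There are look-alikes about, which are no part of the job. Of the things that look like the bowl, take the one that is farthest to the robot's right at the start. What is shaped like the stirrer but pink is not meant.

How it is judged:
By the outcome, as a careful person would: the job done as asked, in the order asked, and still so for the second after the job is handed in, with the robot touching nothing.
It also fails if it takes over 72 s, if anything falls off the work surface, if the arm or the gripper's body presses on something with over 40 N, if the wrist force passes 120 N, or if a joint passes its speed limit or range.

## Working session

There is one attempt and no reset: what is moved stays moved. The work goes in short steps, Python scripts to look and compute and a shell command to move; the robot and the scene stay as the last step left them, time stands still between calls to the robot, and variables do not carry over. Pictures are saved under pics/ and viewed, at most 10 in all, crops included, and the job is handed in when it is done.

```bash
mkdir -p pics; python3 - <<'E'
from station import get_state,cams,arm,nets
import cv2,numpy as np
s=get_state();print(s['t'],s['eef_pos'],s['ee_rot'],s['width'],arm.grasp_offset)
a=cams.grab_frame('scene');b=cams.grab_frame('top')
cv2.imwrite('pics/scene.png',a['img'][:,:,::-1]);cv2.imwrite('pics/top.png',b['img'][:,:,::-1])
for c in('scene','top'):
  for n in('bowl','cup','stirrer','stirrer_foot','stirrer_grip','varnish','spool','vise'):
    print(c,n,[(np.round(d['centre'],3).tolist(),round(d['confidence'],2)) for d in nets.pinpoint(c,n)][:4])
E
```

```text
0.0 [0.26998238 0.61807555 0.22563137] [ 3.13989158e+00 -1.44586258e-04 -4.11869984e-01] 0.08792942063459391 0.0188
scene bowl [([0.28, 0.229, -0.001], 0.84), ([0.554, 0.122, 0.0], 0.72)]
scene cup [([0.566, -0.12, -0.002], 0.92)]
scene stirrer [([0.576, -0.122, 0.004], 0.85), ([0.671, -0.126, -0.004], 0.82)]
scene stirrer_foot [([0.674, -0.127, -0.0], 0.78), ([0.575, -0.122, 0.002], 0.71)]
scene stirrer_grip [([0.671, -0.121, 0.111], 0.75), ([0.589, 0.092, 0.028], 0.71), ([0.577, -0.127, 0.119], 0.62)]
scene varnish [([0.536, 0.332, 0.0], 0.93), ([0.586, 0.093, 0.027], 0.2)]
scene spool [([0.782, 0.002, 0.002], 0.56)]
scene vise [([0.573, -0.406, 0.001], 0.98)]
top bowl [([0.643, 0.498, -0.001], 0.97), ([0.282, 0.228, -0.001], 0.95), ([0.56, 0.12, -0.003], 0.61)]
top cup [([0.567, -0.124, -0.0], 0.58)]
top stirrer [([0.579, -0.122, 0.01], 0.64), ([0.568, -0.122, -0.0], 0.57), ([0.672, -0.119, 0.001], 0.55), ([0.573, -0.404, -0.001], 0.5)]
top stirrer_foot [([0.675, -0.124, -0.002], 0.68), ([0.582, -0.124, 0.003], 0.42)]
top stirrer_grip [([0.67, -0.12, 0.111], 0.66), ([0.576, -0.124, 0.114], 0.53)]
top varnish [([0.539, 0.327, 0.003], 0.7)]
top spool []
top vise [([0.571, -0.402, -0.001], 0.65)]
```

View pics/scene.png

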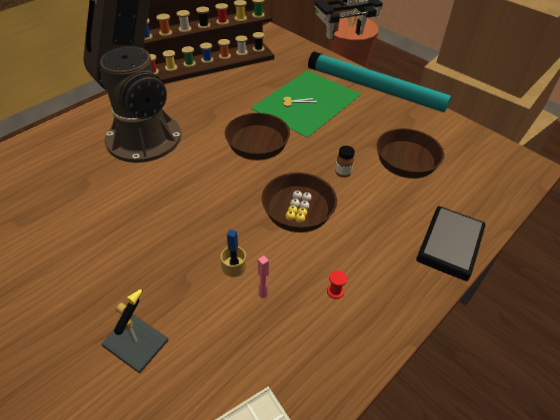

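View pics/top.png

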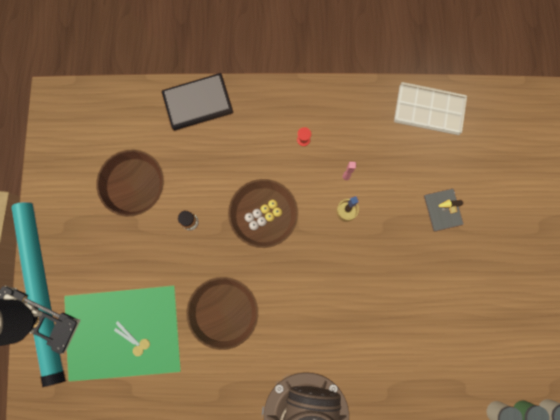

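The scene picture shows the bead bowl at (299,203), the brass cup with the blue stirrer at (233,255) and the pink decoy at (263,275). The top picture shows the bowl at (263,213), with the white beads on its left (+y world) and the yellow ones on its right. The rightmost bowl is the one at (0.555, 0.121).

```bash
python3 -m creep '{"translation":[[19,-46,0],[19,-46,0],[19,-46,0],[19,-46,0],[19,-46,0],[19,-46,0],[19,-46,0],[19,-46,0]],"spin":[0,0,0,0,0,0,0,0],"gripper":[1,1,1,1,1,1,1,1]}'; python3 -m creep '{"translation":[[19,-46,0],[19,-46,0],[19,-46,0],[19,-46,0],[19,-46,0],[19,-46,0],[19,-40,0],[0,0,0]],"spin":[0,0,0,0,0,0,0,0],"gripper":[1,1,1,1,1,1,1,1]}'
python3 - <<'E'
from station import get_state,cams,arm,nets
import cv2,numpy as np
s=get_state();print(s['t'],s['eef_pos'],s['ee_rot'],s['q'])
a=cams.grab_frame('wrist')
cv2.imwrite('pics/w1.png',a['img'][:,:,::-1])
for n in('cup','stirrer','stirrer_foot','stirrer_grip','bowl'):
    print(n,[(np.round(d['centre'],3).tolist(),round(d['confidence'],2)) for d in nets.pinpoint('wrist',n)][:4])
b=cams.grab_frame('top')
for k in range(1):
  for n in('yellow1_center','white1_center','bowl'):
    print(n,[(np.round(d['centre'],3).tolist(),round(d['confidence'],2)) for d in nets.pinpoint('top',n)][:9])
E
```

```text
t: 1.7
eef_pos: [0.4225, 0.2487, 0.227]
ee_rot: [-3.141, -0.0, -0.411]
force: [2.1, 0.5, 0.4]
width: 0.0874
gripper_force: 0.0
t: 2.5
eef_pos: [0.5564, -0.0697, 0.2261]
ee_rot: [3.14, 0.0, -0.416]
force: [-0.9, -0.2, 0.4]
width: 0.0878
gripper_force: 0.0
2.5 [ 0.55643855 -0.06969703  0.22606489] [ 3.14049955e+00  8.40581421e-05 -4.16457414e-01] [ 2.25050783e-01  1.72207502e-01 -2.44290774e-01  9.02362849e-04
 -1.15501966e+00  9.28923413e-01]
cup [([0.568, -0.12, 0.0], 0.67), ([0.528, 0.141, 0.011], 0.61), ([0.568, 0.114, 0.023], 0.42)]
stirrer [([0.572, -0.124, 0.007], 0.85), ([0.669, -0.126, 0.001], 0.55), ([0.555, 0.119, -0.006], 0.5)]
stirrer_foot [([0.672, -0.121, 0.002], 0.91), ([0.576, -0.12, 0.005], 0.72)]
stirrer_grip [([0.57, -0.123, 0.12], 0.76), ([0.672, -0.122, 0.115], 0.73)]
bowl [([0.552, 0.121, 0.0], 0.6)]
yellow1_center []
white1_center []
bowl [([0.642, 0.497, -0.001], 0.92), ([0.282, 0.231, -0.001], 0.72)]
```

View pics/w1.png

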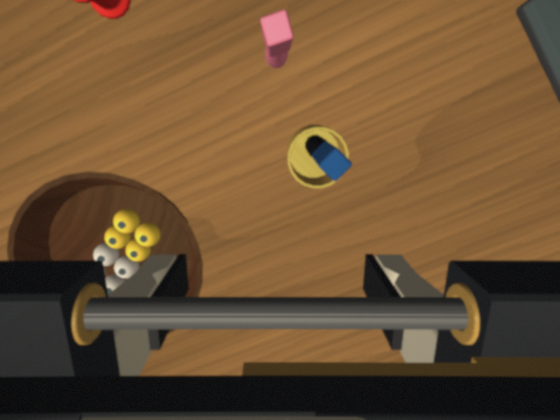

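The wrist picture shows the blue handle at (330,160) in the cup at (318,157), and the pink one at (277,35). The bead bowl is at (105,250), with yellow towards −y. I'll fit the handle's silhouette and the bead positions.

```bash
cat > h.py <<'E'
from station import get_state,cams,arm,nets
import cv2,numpy as np
from scipy.optimize import minimize
def proj(f,P):
    return cv2.projectPoints(np.asarray(P,float).reshape(-1,1,3),cv2.Rodrigues(f['R'])[0],f['t'],f['mtx'],f['D'])[0].reshape(-1,2)
def back(f,uv,z):
    n=cv2.undistortPoints(np.asarray(uv,float).reshape(-1,1,2),f['mtx'],f['D']).reshape(-1,2)
    d=np.c_[n,np.ones(len(n))]@f['R']; c=-f['R'].T@f['t']
    return c+d*((z-c[2])/d[:,2])[:,None]
def blue(f):
    i=f['img'].astype(int); return ((i[:,:,2]>i[:,:,0]+25)&(i[:,:,2]>i[:,:,1]+15)).astype(np.uint8)
def fit(f,x0,y0,zf=0.005):
    x,y=proj(f,[[x0,y0,zf+.113]])[0]; m=blue(f); k=np.zeros_like(m)
    cv2.circle(k,(int(x),int(y)),50,1,-1); m=cv2.resize(m*k,None,fx=4,fy=4,interpolation=cv2.INTER_CUBIC)
    def cost(p):
        c,s=np.cos(p[2]),np.sin(p[2])
        P=[[p[0]/1e3+c*a-s*b,p[1]/1e3+s*a+c*b,z] for a in(-.009,.009) for b in(-.009,.009) for z in(zf+.08,zf+.135)]
        h=cv2.convexHull(((proj(f,P)+.5)*4-.5).astype(np.float32)).astype(np.int32)
        g=np.zeros_like(m);cv2.fillConvexPoly(g,h,1); return 1-(g&m).sum()/max(1,(g|m).sum())
    return min((minimize(cost,[x0*1e3,y0*1e3,w],method='Nelder-Mead',options=dict(initial_simplex=[[x0*1e3+a,y0*1e3+b,w+c] for a,b,c in((0,0,0),(8,0,0),(0,8,0),(0,0,.3))])) for w in np.arange(0,1.5,.25)),key=lambda r:r.fun)
E
python3 - <<'E'
from h import *
f=cams.grab_frame('wrist'); r=fit(f,.575,-.123);print('handle',r.x,r.fun)
b=cams.grab_frame('top');b['img']=cv2.imread('pics/top.png')[:,:,::-1]
u,v=proj(b,[[.555,.121,.03]])[0];print(u,v)
i=b['img'].astype(int)
for name,m in(('y',(i[:,:,0]>150)&(i[:,:,2]<90)&(i[:,:,1]>120)),('w',(i.min(2)>140))):
    yy,xx=np.nonzero(m);k=np.hypot(xx-u,yy-v)<30
    print(name,k.sum(),back(b,[[xx[k].mean(),yy[k].mean()]],.03)[0])
cv2.imwrite('pics/crop.png',cv2.resize(b['img'][165:260,215:390,::-1],None,fx=4,fy=4,interpolation=cv2.INTER_CUBIC))
for c,g in(('wrist',f),('top',b)):
  i=g['img'];hsv=cv2.cvtColor(np.ascontiguousarray(i),cv2.COLOR_RGB2HSV)
E
```

```text
handle [ 5.75223027e+02 -1.23868372e+02  4.05820696e-01] 0.15280913371605498
261.98664109505756 214.29407071406632
y 136 [0.56798669 0.09538896 0.03      ]
w 191 [0.54164007 0.14158628 0.03      ]
```

View pics/crop.png

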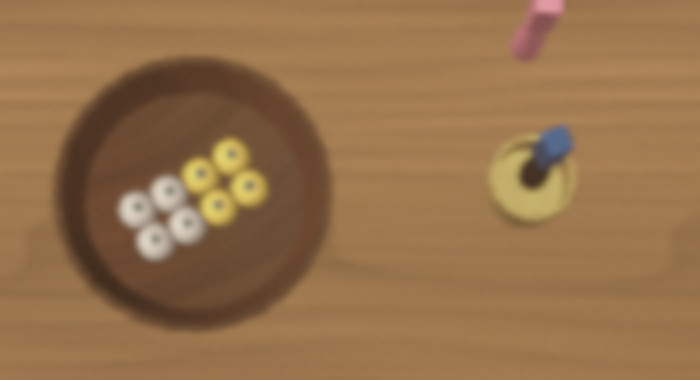

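The crop shows the white beads at about (160,215) and the yellow ones at about (225,180), centred on the bowl. The blue handle leans outward in the view only because of perspective. I'll align the yaw, come closer and fit again.

```bash
python3 -m creep '{"translation":[[0,-4,0],[0,-4,0],[0,-4,0],[0,-4,0],[0,-4,0],[0,-4,0],[0,0,0]],"spin":[0.137,0.137,0.137,0.137,0.137,0.137,0],"gripper":[1,1,1,1,1,1,1]}'
python3 - <<'E'
from h import *
s=get_state();print(s['eef_pos'],s['ee_rot'])
f=cams.grab_frame('wrist'); r=fit(f,.575,-.123);print('handle',r.x,r.fun)
c=np.round(proj(f,[[.575,-.123,.09]])[0]).astype(int);x0=max(c[0]-100,0);y0=max(c[1]-75,0)
cv2.imwrite('pics/w2.png',cv2.resize(f['img'][y0:y0+150,x0:x0+200,::-1],None,fx=4,fy=4))
E
```

```text
t: 3.8
eef_pos: [0.5551, -0.0896, 0.2266]
ee_rot: [3.142, 0.0, 0.412]
force: [0.2, -0.2, 0.5]
width: 0.0878
gripper_force: 0.0
[ 0.55513537 -0.0895738   0.22655974] [3.14157134e+00 6.78860090e-05 4.12190525e-01]
handle [ 574.76999597 -125.03284038    0.65242016] 0.14767217711314917
```

View pics/w2.png

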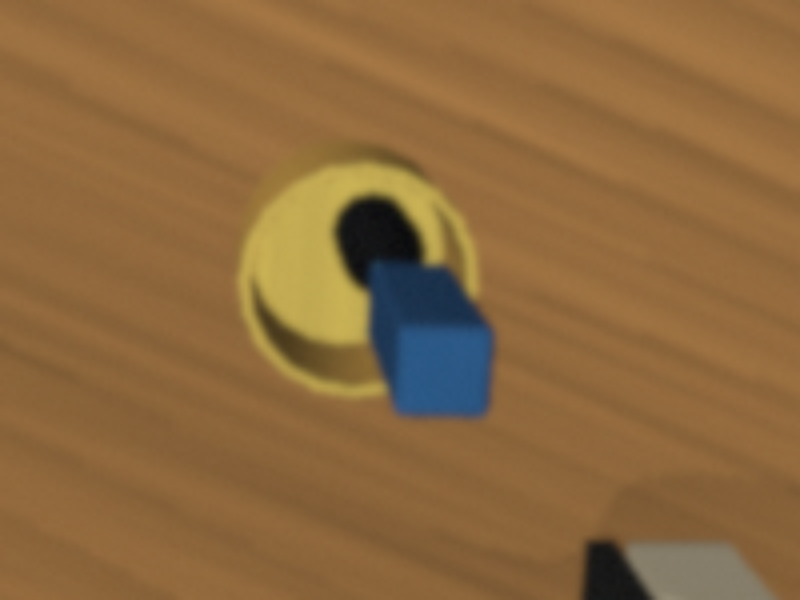

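The top face is square to the image, so the yaw is right at 0.41. Its centre is at crop (445,370), and the cup rim's centre is at about (360,278). I'll convert both to positions.

```bash
python3 - <<'E'
from h import *
f=cams.grab_frame('wrist')
c=np.round(proj(f,[[.575,-.123,.09]])[0]).astype(int);o=np.array([max(c[0]-100,0),max(c[1]-75,0)])
print(o,back(f,[o+np.array([445,370])/4-.4],.140),back(f,[o+np.array([360,278])/4-.4],.045))
E
```

```text
[219 119] [[ 0.57510831 -0.12481273  0.14      ]] [[ 0.56826902 -0.12033769  0.045     ]]
```

```bash
python3 -m creep '{"translation":[[20,-35,0],[0,0,-20],[0,0,-40],[0,0,-40],[0,0,-27],[0,0,0],[0,0,0]],"spin":[0,0,0,0,0,0,0],"gripper":[1,1,1,1,1,1,1]}';python3 -m creep '{"translation":[[0,0,0],[0,0,0],[0,0,0],[0,0,0],[0,0,0],[0,0,0],[0,0,0],[0,0,0]],"spin":[0,0,0,0,0,0,0,0],"gripper":[0,0,0,0,0,0,0,0]}' 60
python3 - <<'E'
from h import *
f=cams.grab_frame('wrist')
cv2.imwrite('pics/w3.png',f['img'][:,:,::-1])
E
```

```text
t: 4.6
eef_pos: [0.5756, -0.1244, 0.1001]
ee_rot: [3.141, 0.001, 0.409]
force: [0.9, 0.5, 1.4]
width: 0.0878
gripper_force: 0.0
t: 5.4
eef_pos: [0.5752, -0.1245, 0.0995]
ee_rot: [-3.142, 0.0, 0.41]
force: [-0.1, 0.0, 0.2]
width: 0.0295
gripper_force: 0.0
```

```bash
python3 -m creep '{"translation":[[0,0,0],[0,0,0],[0,0,0],[0,0,0],[0,0,0],[0,0,15],[0,0,40],[0,0,40]],"spin":[0,0,0,0,0,0,0,0],"gripper":[0,0,0,0,0,0,0,0]}' 60
python3 - <<'E'
from h import *
s=get_state();print(s['eef_pos'],s['width'],s['gripper_force'],s['force'])
f=cams.grab_frame('wrist')
cv2.imwrite('pics/w3.png',f['img'][:,:,::-1])
for c in('wrist','scene'):
  if c=='scene':cams.grab_frame(c)
  for n in('cup','stirrer_foot','bowl'):
    print(n,[(np.round(d['centre'],3).tolist(),round(d['confidence'],2)) for d in nets.pinpoint(c,n)][:4])
E
```

```text
t: 6.25
eef_pos: [0.5743, -0.1245, 0.1947]
ee_rot: [-3.141, 0.003, 0.41]
force: [1.1, 0.3, -0.7]
width: 0.0178
gripper_force: 60.0
[ 0.57433123 -0.12448213  0.19474365] 0.01775704461050171 59.999157786369324 [ 1.08414434  0.29304963 -0.70035252]
cup [([0.564, -0.12, 0.0], 0.85), ([0.549, 0.099, 0.019], 0.29)]
stirrer_foot [([0.572, -0.123, 0.1], 0.78), ([0.672, -0.122, 0.001], 0.75)]
bowl [([0.554, 0.122, -0.002], 0.95), ([0.575, 0.113, 0.01], 0.74)]
cup [([0.569, -0.118, -0.004], 0.64), ([0.581, -0.126, 0.216], 0.32), ([0.522, 0.146, 0.033], 0.15)]
stirrer_foot [([0.669, -0.124, -0.0], 0.55), ([0.579, -0.124, 0.1], 0.47), ([0.588, 0.092, 0.03], 0.22)]
bowl [([0.282, 0.227, -0.0], 0.93), ([0.64, 0.496, -0.003], 0.89), ([0.555, 0.124, -0.001], 0.69), ([0.586, 0.091, 0.031], 0.5)]
```

View pics/w3.png

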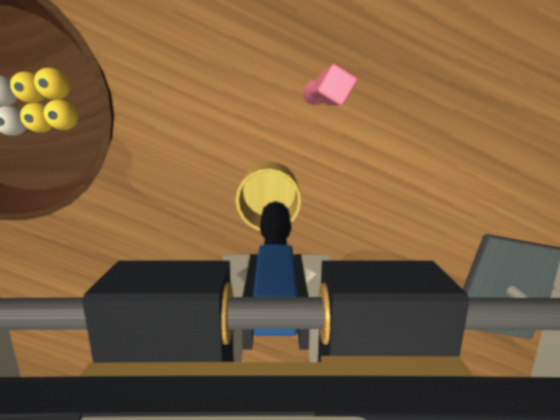

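The wrist picture shows the stirrer gripped at (275,270) and clear of the cup, which hasn't moved and sits at (268,197). Next I'll carry it over the free spot in the bowl.

```bash
python3 -m creep '{"translation":[[-9,37,0],[-9,37,0],[-9,37,0],[-9,37,0],[-10,38,0],[-10,38,0],[0,0,0],[0,0,0]],"spin":[0,0,0,0,0,0,0,0],"gripper":[0,0,0,0,0,0,0,0]}' 60
python3 - <<'E'
from h import *
s=get_state();print(s['eef_pos'],s['width'])
f=cams.grab_frame('scene')
cv2.imwrite('pics/s4.png',cv2.resize(f['img'][130:280,200:400,::-1],None,fx=4,fy=4))
for c in('scene','wrist'):
  if c=='wrist':cams.grab_frame(c)
  for n in('stirrer_foot','bowl','yellow1_center','white1_center'):
    print(n,[(np.round(d['centre'],3).tolist(),round(d['confidence'],2)) for d in nets.pinpoint(c,n)][:6])
E
```

```text
t: 7.45
eef_pos: [0.5186, 0.1002, 0.1937]
ee_rot: [3.141, 0.002, 0.412]
force: [-0.7, -0.8, -0.5]
width: 0.018
gripper_force: 60.0
[0.51859819 0.10021333 0.19371957] 0.018000784606951557
stirrer_foot [([0.67, -0.122, -0.003], 0.9), ([0.519, 0.102, 0.096], 0.72)]
bowl [([0.554, 0.121, -0.002], 0.83), ([0.646, 0.494, 0.001], 0.76), ([0.569, -0.119, -0.0], 0.7), ([0.284, 0.229, -0.001], 0.66), ([0.547, 0.101, 0.021], 0.19)]
yellow1_center [([0.569, 0.116, 0.019], 0.5)]
white1_center [([0.536, 0.332, -0.0], 0.54), ([0.559, 0.134, 0.021], 0.44)]
stirrer_foot [([0.517, 0.102, 0.097], 0.72), ([0.671, -0.118, 0.0], 0.66)]
bowl [([0.282, 0.225, -0.001], 0.85), ([0.561, 0.134, 0.007], 0.35)]
yellow1_center [([0.567, 0.113, 0.021], 0.58)]
white1_center [([0.558, 0.139, 0.022], 0.77), ([0.534, 0.124, 0.008], 0.19)]
```

View pics/s4.png

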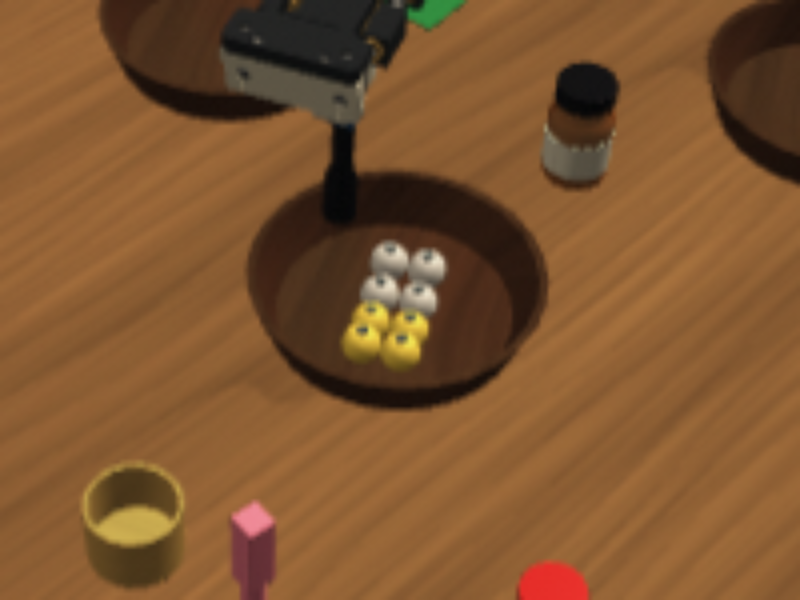

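The picture shows the foot above the near rim of the bowl at (340,205), and two untouched rows of beads at (390,305). I'll lower it.

```bash
python3 -m creep '{"translation":[[0,0,-30],[0,0,-25],[0,0,-15],[0,0,-7],[0,0,0]],"spin":[0,0,0,0,0],"gripper":[0,0,0,0,0]}' 60
```

```text
t: 8.45
eef_pos: [0.5189, 0.0993, 0.1169]
ee_rot: [3.141, 0.002, 0.41]
force: [-1.4, 0.2, -1.2]
width: 0.0178
gripper_force: 60.0
```

Clear, no contact. Now the first clockwise round.

```bash
python3 -m creep '{"translation":[[-5,15.5,0],[1,16.5,0],[7,14.5,0],[12.5,11,0],[15.5,5.5,0],[16.5,-1,0],[14.5,-7.5,0],[11,-12.5,0]],"spin":[0,0,0,0,0,0,0,0],"gripper":[0,0,0,0,0,0,0,0]}' 60
python3 -m creep '{"translation":[[5,-15.5,0],[-1,-16.5,0],[-7,-14.5,0],[-12.5,-11,0],[-15.5,-5.5,0],[-16.5,1,0],[-14.5,7.5,0],[-11,12.5,0]],"spin":[0,0,0,0,0,0,0,0],"gripper":[0,0,0,0,0,0,0,0]}' 60
```

```text
t: 9.25
eef_pos: [0.5938, 0.142, 0.1176]
ee_rot: [-3.142, -0.001, 0.411]
force: [-0.1, 0.6, -1.3]
width: 0.0179
gripper_force: 60.0
t: 10.05
eef_pos: [0.5174, 0.0986, 0.1179]
ee_rot: [-3.141, -0.0, 0.409]
force: [-0.1, -0.2, -0.3]
width: 0.0176
gripper_force: 60.0
```

```bash
for k in a; do python3 -m creep '{"translation":[[-5,15.5,0],[1,16.5,0],[7,14.5,0],[12.5,11,0],[15.5,5.5,0],[16.5,-1,0],[14.5,-7.5,0],[11,-12.5,0]],"spin":[0,0,0,0,0,0,0,0],"gripper":[0,0,0,0,0,0,0,0]}' 60
python3 -m creep '{"translation":[[5,-15.5,0],[-1,-16.5,0],[-7,-14.5,0],[-12.5,-11,0],[-15.5,-5.5,0],[-16.5,1,0],[-14.5,7.5,0],[-11,12.5,0]],"spin":[0,0,0,0,0,0,0,0],"gripper":[0,0,0,0,0,0,0,0]}' 60; done
python3 -m creep '{"translation":[[-5,15.5,0],[1,16.5,0],[7,14.5,0],[12.5,11,0],[15.5,5.5,0],[16.5,-1,0],[14.5,-7.5,0],[11,-12.5,0]],"spin":[0,0,0,0,0,0,0,0],"gripper":[0,0,0,0,0,0,0,0]}' 60
python3 -m creep '{"translation":[[5,-15.5,0],[-1,-16.5,0],[-7,-14.5,0],[-12.5,-11,0],[-15.5,-5.5,0],[-16.5,1,0],[-14.5,7.5,0],[-11,12.5,0]],"spin":[0,0,0,0,0,0,0,0],"gripper":[0,0,0,0,0,0,0,0]}' 60 | head -3
python3 - <<'E'
from h import *
f=cams.grab_frame('scene')
cv2.imwrite('pics/s5.png',cv2.resize(f['img'][160:250,240:360,::-1],None,fx=6,fy=6))
E
```

```text
t: 10.85
eef_pos: [0.5935, 0.1417, 0.1171]
ee_rot: [3.142, 0.0, 0.411]
force: [-0.9, 1.2, 0.3]
width: 0.0175
gripper_force: 60.0
t: 11.65
eef_pos: [0.5175, 0.0987, 0.118]
ee_rot: [-3.141, -0.0, 0.409]
force: [0.3, -0.6, -1.0]
width: 0.0176
gripper_force: 60.0
t: 12.45
eef_pos: [0.5935, 0.1416, 0.1171]
ee_rot: [3.141, 0.0, 0.411]
force: [-0.7, 0.5, -1.7]
width: 0.0177
gripper_force: 60.0
t: 13.25
eef_pos: [0.5174, 0.0987, 0.1179]
ee_rot: [-3.141, -0.0, 0.409]
```

View pics/s5.png

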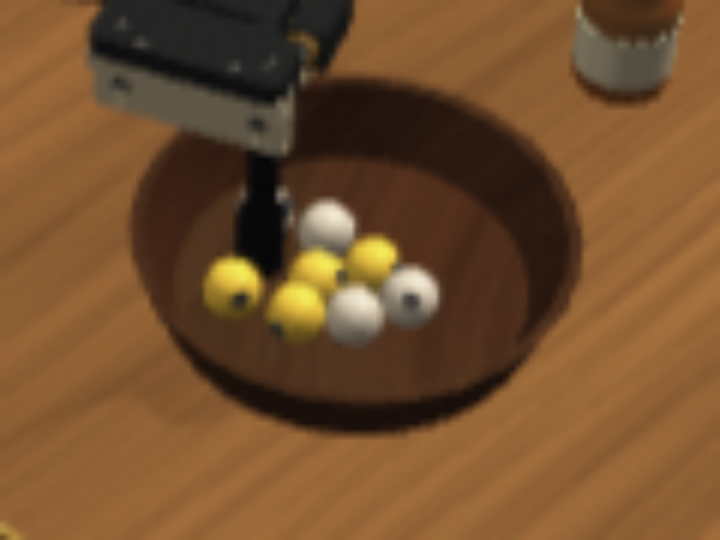

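The picture shows the beads partly mixed: yellow at (233,288), (318,273), (372,260) and (297,312), white at (327,228), (355,315) and (410,297), and one white hidden behind the foot. I'll lift out, let them settle and measure the spacing.

```bash
python3 -m creep '{"translation":[[0,0,15],[0,0,30],[0,0,35],[-5,-35,0],[0,-35,0],[0,0,0],[0,0,0],[0,0,0]],"spin":[0,0,0,0,0,0,0,0],"gripper":[0,0,0,0,0,0,0,0]}' 60
cat > beads.py <<'E'
from h import *
def beads(f,c=(.555,.121)):
    "four circles of each colour, fitted as spheres (r=13mm) on the bowl floor"
    S=6;u,v=proj(f,[[c[0],c[1],.025]])[0];x0,y0=int(u)-45,int(v)-40
    im=cv2.resize(np.ascontiguousarray(f['img'][y0:y0+80,x0:x0+90]),None,fx=S,fy=S,interpolation=cv2.INTER_CUBIC)
    h=cv2.cvtColor(im,cv2.COLOR_RGB2HSV)
    ms={'y':cv2.inRange(h,(20,140,110),(36,255,255)),'w':cv2.inRange(h,(0,0,95),(179,75,255))}
    z=lambda x,y:max(.007,.007+(np.hypot(x-c[0],y-c[1])-.018)*np.tan(.279))+.013
    R=np.mean(np.linalg.norm(proj(f,[[c[0]+.013,c[1],.022],[c[0],c[1]+.013,.022]])-proj(f,[[c[0],c[1],.022]]),axis=1))*S
    R=f['mtx'][0,0]*.013/(f['R']@[c[0],c[1],.022]+f['t'])[2]*S
    out=[];yy,xx=np.mgrid[-int(R)-4:int(R)+5,-int(R)-4:int(R)+5];d=np.hypot(xx,yy)
    K=np.where(d<=R,1.,np.where(d<=R+4,-.5,0)).astype(np.float32);K/=(d<=R).sum()
    for n,m in ms.items():
        m=cv2.morphologyEx(m,cv2.MORPH_CLOSE,np.ones((13,13),np.uint8)); m=m.astype(np.float32)/255
        for k in range(4):
            _,q,_,p=cv2.minMaxLoc(cv2.filter2D(m,-1,K)); cv2.circle(m,p,int(R*.95),-0.3,-1)
            uv=((p[0]+.5)/S-.5+x0,(p[1]+.5)/S-.5+y0);P=back(f,[uv],.022)[0]
            for _ in range(5):P=back(f,[uv],z(*P[:2]))[0]
            out.append((n,P,q));cv2.circle(im,p,int(R),(255,0,0) if n=='y' else (0,0,255),1)
    return out,im
def report(cam,fn):
    f=cams.grab_frame(cam);b,im=beads(f);cv2.imwrite(fn,im[:,:,::-1])
    for n,P,q in b:
        print(n,(P[:2]*1e3).round().astype(int),round(q,2),'nearest other',round(1e3*min(np.linalg.norm(P-Q) for m,Q,_ in b if m!=n)))
    return im
E
python3 - <<'E'
from beads import *
a=report('scene','pics/b1.png');b=report('top','pics/b2.png')
cv2.imwrite('pics/b12.png',cv2.resize(np.hstack([a,b]),(800,356))[:,:,::-1])
E
```

```text
t: 14.1
eef_pos: [0.514, 0.0299, 0.1976]
ee_rot: [-3.142, -0.0, 0.41]
force: [-0.6, 0.8, -0.8]
width: 0.0177
gripper_force: 60.0
y [548  93] 0.9 nearest other 27
y [526  94] 0.82 nearest other 44
y [551 136] 0.78 nearest other 29
y [539 116] 0.57 nearest other 32
w [579 132] 0.85 nearest other 29
w [570 108] 0.83 nearest other 27
w [504 132] 0.82 nearest other 40
w [563 279] 0.77 nearest other 149
y [665 248] 0.0 nearest other 133
y [651 229] 0.0 nearest other 114
y [667 210] 0.01 nearest other 128
y [635 248] 0.01 nearest other 104
w [518  60] 0.89 nearest other 213
w [622  56] 0.89 nearest other 162
w [540 210] 0.88 nearest other 104
w [644  66] 0.88 nearest other 146
```

View pics/b12.png

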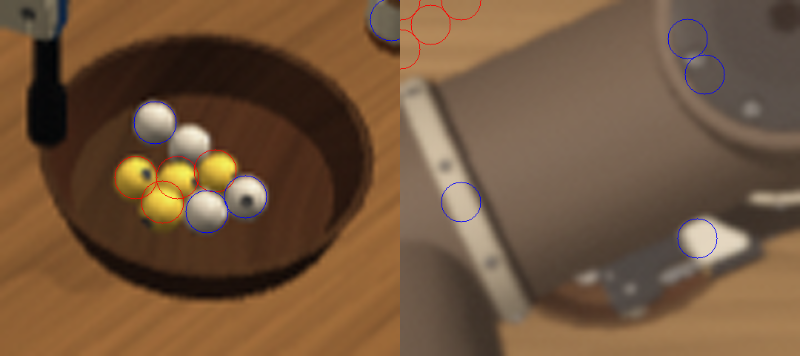

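Left half (scene): white at (155,122), (190,142), (207,211) and (246,197), yellow at (136,177), (178,180), (217,168) and (162,203). The top camera is blocked by the arm. Waiting for them to settle and restricting the search to the bowl.

```bash
python3 -m creep '{"translation":[[0,0,0],[0,0,0],[0,0,0],[0,0,0],[0,0,0]],"spin":[0,0,0,0,0],"gripper":[0,0,0,0,0]}' 60 | head -1
python3 - <<'E'
s=open('beads.py').read()
s=s.replace("    for n,m in ms.items():\n","    disk=np.zeros(im.shape[:2],np.uint8);t=np.linspace(0,6.28,40)\n    cv2.fillPoly(disk,[((proj(f,np.c_[c[0]+.07*np.cos(t),c[1]+.07*np.sin(t),t*0+.025])-[x0,y0]+.5)*S).astype(np.int32)],1)\n    for n,m in ms.items():\n        m=m*disk\n").replace("int(R*.95),-0.3","int(R*.8),0")
open('beads.py','w').write(s)
E
python3 - <<'E'
from beads import *
a=report('scene','pics/b3.png')
E
```

```text
t: 14.7
y [548  93] 0.9 nearest other 27
y [526  94] 0.87 nearest other 43
y [551 136] 0.78 nearest other 25
y [540 115] 0.71 nearest other 28
w [579 132] 0.85 nearest other 29
w [569 110] 0.82 nearest other 27
w [505 131] 0.78 nearest other 40
w [526 138] 0.78 nearest other 25
```

View pics/b3.png

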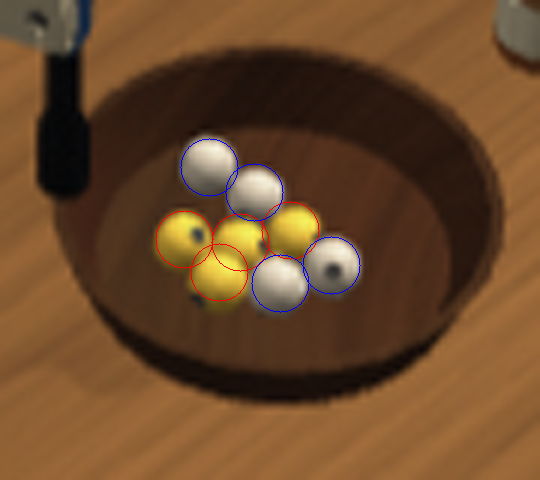

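All eight circles match, but two are marginal: white (505,131) at 40 mm and yellow (526,94) at 43 mm. I'll re-enter at a free spot (566,162) for a wide round, an offset smaller round and another wide round.

```bash
python3 -m creep '{"translation":[[18,44,0],[18,44,0],[16,44,0],[0,0,0],[0,0,-40],[0,0,-25],[0,0,-15],[0,0,0]],"spin":[0,0,0,0,0,0,0,0],"gripper":[0,0,0,0,0,0,0,0]}' 60
python3 -m creep '{"translation":[[14.5,-7.5,0],[11,-12.5,0],[5,-15.5,0],[-1,-16.5,0],[-7,-14.5,0],[-12.5,-11,0],[-15.5,-5.5,0],[-16.5,1,0]],"spin":[0,0,0,0,0,0,0,0],"gripper":[0,0,0,0,0,0,0,0]}' 60
python3 -m creep '{"translation":[[-14.5,7.5,0],[-11,12.5,0],[-5,15.5,0],[1,16.5,0],[7,14.5,0],[12.5,11,0],[15.5,5.5,0],[16.5,-1,0]],"spin":[0,0,0,0,0,0,0,0],"gripper":[0,0,0,0,0,0,0,0]}' 60
```

```text
t: 15.55
eef_pos: [0.5647, 0.1606, 0.115]
ee_rot: [3.141, 0.005, 0.41]
force: [-0.1, -1.3, -1.1]
width: 0.0178
gripper_force: 60.0
t: 16.35
eef_pos: [0.5428, 0.0775, 0.1177]
ee_rot: [-3.142, 0.0, 0.408]
force: [0.8, 0.1, -0.1]
width: 0.0177
gripper_force: 60.0
t: 17.15
eef_pos: [0.5674, 0.1631, 0.1174]
ee_rot: [3.141, -0.0, 0.412]
force: [-0.1, 0.2, -0.8]
width: 0.0177
gripper_force: 60.0
```

```bash
python3 -m creep '{"translation":[[9,-4.5,0],[6.5,-7.5,0],[3,-9.5,0],[-0.5,-10,0],[-4,-8.5,0],[-7.5,-6.5,0],[-9.5,-3.5,0],[-10,0.5,0]],"spin":[0,0,0,0,0,0,0,0],"gripper":[0,0,0,0,0,0,0,0]}' 60
python3 -m creep '{"translation":[[-9,4.5,0],[-6.5,7.5,0],[-3,9.5,0],[0.5,10,0],[4,8.5,0],[7.5,6.5,0],[9.5,3.5,0],[10,-0.5,0]],"spin":[0,0,0,0,0,0,0,0],"gripper":[0,0,0,0,0,0,0,0]}' 60
python3 -m creep '{"translation":[[14.5,-7.5,0],[11,-12.5,0],[5,-15.5,0],[-1,-16.5,0],[-7,-14.5,0],[-12.5,-11,0],[-15.5,-5.5,0],[-16.5,1,0]],"spin":[0,0,0,0,0,0,0,0],"gripper":[0,0,0,0,0,0,0,0]}' 60
python3 -m creep '{"translation":[[-14.5,7.5,0],[-11,12.5,0],[-5,15.5,0],[1,16.5,0],[7,14.5,0],[12.5,11,0],[15.5,5.5,0],[16.5,-1,0]],"spin":[0,0,0,0,0,0,0,0],"gripper":[0,0,0,0,0,0,0,0]}' 60
python3 - <<'E'
from beads import *
a=report('scene','pics/b4.png')
E
```

```text
t: 17.95
eef_pos: [0.552, 0.1114, 0.1178]
ee_rot: [-3.142, -0.0, 0.41]
force: [-0.2, 1.2, -1.4]
width: 0.0179
gripper_force: 60.0
t: 18.75
eef_pos: [0.5673, 0.1622, 0.1173]
ee_rot: [3.142, 0.0, 0.411]
force: [0.3, -0.8, -0.8]
width: 0.0176
gripper_force: 60.0
t: 19.55
eef_pos: [0.5426, 0.0775, 0.1177]
ee_rot: [-3.141, 0.0, 0.408]
force: [0.0, 0.2, -0.5]
width: 0.0177
gripper_force: 60.0
t: 20.35
eef_pos: [0.5671, 0.1629, 0.1173]
ee_rot: [3.141, 0.001, 0.412]
force: [0.4, 0.6, -0.3]
width: 0.0175
gripper_force: 60.0
y [574 117] 0.88 nearest other 26
y [578 142] 0.86 nearest other 35
y [590 166] 0.76 nearest other 59
y [574 118] 0.28 nearest other 27
w [529 112] 0.9 nearest other 45
w [526 141] 0.88 nearest other 53
w [546 128] 0.86 nearest other 30
w [552 104] 0.81 nearest other 26
```

```bash
python3 -m creep '{"translation":[[14.5,-7.5,0],[11,-12.5,0],[5,-15.5,0],[-1,-16.5,0],[-7,-14.5,0],[-12.5,-11,0],[-15.5,-5.5,0],[-16.5,1,0]],"spin":[0,0,0,0,0,0,0,0],"gripper":[0,0,0,0,0,0,0,0]}' 60
python3 -m creep '{"translation":[[-9,4.5,0],[-6.5,7.5,0],[-3,9.5,0],[0.5,10,0],[4,8.5,0],[7.5,6.5,0],[9.5,3.5,0],[10,-0.5,0]],"spin":[0,0,0,0,0,0,0,0],"gripper":[0,0,0,0,0,0,0,0]}' 60
python3 -c "
from beads import *
report('scene','pics/b5.png')"
python3 -m creep '{"translation":[[9,-4.5,0],[6.5,-7.5,0],[3,-9.5,0],[-0.5,-10,0],[-4,-8.5,0],[-7.5,-6.5,0],[-9.5,-3.5,0],[-10,0.5,0]],"spin":[0,0,0,0,0,0,0,0],"gripper":[0,0,0,0,0,0,0,0]}' 60
python3 -c "
from beads import *
report('scene','pics/b6.png')"
python3 -m creep '{"translation":[[-14.5,7.5,0],[-11,12.5,0],[-5,15.5,0],[1,16.5,0],[7,14.5,0],[12.5,11,0],[15.5,5.5,0],[16.5,-1,0]],"spin":[0,0,0,0,0,0,0,0],"gripper":[0,0,0,0,0,0,0,0]}' 60
python3 -c "
from beads import *
report('scene','pics/b7.png')"
```

```text
t: 21.2
eef_pos: [0.5427, 0.0775, 0.1177]
ee_rot: [-3.142, -0.0, 0.408]
force: [0.2, 0.5, -1.6]
width: 0.0176
gripper_force: 60.0
t: 22.0
eef_pos: [0.556, 0.1284, 0.1168]
ee_rot: [3.141, 0.006, 0.411]
force: [-1.1, -1.0, 0.7]
width: 0.0176
gripper_force: 60.0
y [564 106] 0.88 nearest other 36
y [540 102] 0.86 nearest other 28
y [585 116] 0.84 nearest other 28
y [567  81] 0.8 nearest other 61
w [520 120] 0.8 nearest other 28
w [573 141] 0.7 nearest other 28
w [522 143] 0.62 nearest other 45
w [552 151] 0.44 nearest other 47
t: 22.85
eef_pos: [0.543, 0.0789, 0.1177]
ee_rot: [3.142, 0.0, 0.41]
force: [0.5, -0.6, -1.6]
width: 0.0174
gripper_force: 60.0
y [555 104] 0.91 nearest other 27
y [564  70] 0.89 nearest other 58
y [579  97] 0.81 nearest other 27
y [567  79] 0.33 nearest other 48
w [536 141] 0.89 nearest other 41
w [561 130] 0.85 nearest other 27
w [584 124] 0.78 nearest other 27
w [527 126] 0.65 nearest other 36
t: 23.7
eef_pos: [0.5674, 0.1635, 0.1174]
ee_rot: [3.142, -0.0, 0.412]
force: [0.1, -0.1, -0.7]
width: 0.0179
gripper_force: 60.0
y [550 107] 0.89 nearest other 27
y [536 133] 0.88 nearest other 27
y [576  98] 0.87 nearest other 26
y [556  83] 0.76 nearest other 48
w [584 126] 0.88 nearest other 28
w [584 147] 0.83 nearest other 49
w [563 130] 0.79 nearest other 27
w [589 121] 0.27 nearest other 26
```

```bash
cat >> beads.py <<'E'
def short():
    f=cams.grab_frame('scene');b,_=beads(f)
    print(' | '.join('%s %d,%d q%.2f d%d'%(n,P[0]*1e3,P[1]*1e3,q,1e3*min(np.linalg.norm(P-Q) for m,Q,_ in b if m!=n)) for n,P,q in b))
E
python3 -m creep '{"translation":[[14.5,-7.5,0],[11,-12.5,0],[5,-15.5,0],[-1,-16.5,0],[-7,-14.5,0],[-12.5,-11,0],[-15.5,-5.5,0],[-16.5,1,0]],"spin":[0,0,0,0,0,0,0,0],"gripper":[0,0,0,0,0,0,0,0]}' 60|head -2
python3 -c "import beads;beads.short()"
python3 -m creep '{"translation":[[-14.5,7.5,0],[-11,12.5,0],[-5,15.5,0],[1,16.5,0],[7,14.5,0],[12.5,11,0],[15.5,5.5,0],[16.5,-1,0]],"spin":[0,0,0,0,0,0,0,0],"gripper":[0,0,0,0,0,0,0,0]}' 60|head -2
python3 -c "import beads;beads.short()"
python3 -m creep '{"translation":[[9,-4.5,0],[6.5,-7.5,0],[3,-9.5,0],[-0.5,-10,0],[-4,-8.5,0],[-7.5,-6.5,0],[-9.5,-3.5,0],[-10,0.5,0]],"spin":[0,0,0,0,0,0,0,0],"gripper":[0,0,0,0,0,0,0,0]}' 60|head -2
python3 -c "import beads;beads.short()"
python3 -m creep '{"translation":[[-9,4.5,0],[-6.5,7.5,0],[-3,9.5,0],[0.5,10,0],[4,8.5,0],[7.5,6.5,0],[9.5,3.5,0],[10,-0.5,0]],"spin":[0,0,0,0,0,0,0,0],"gripper":[0,0,0,0,0,0,0,0]}' 60|head -2
python3 -c "import beads;beads.short()"
```

```text
t: 24.55
eef_pos: [0.5426, 0.0775, 0.1177]
y 538,135 q0.82 d26 | y 501,95 q0.74 d42 | y 524,122 q0.71 d37 | y 539,135 q0.22 d25 | w 562,95 q0.87 d45 | w 562,123 q0.84 d25 | w 562,146 q0.83 d25 | w 528,62 q0.60 d42
t: 25.4
eef_pos: [0.5673, 0.1631, 0.1174]
y 543,132 q0.82 d27 | y 589,166 q0.80 d26 | y 541,155 q0.79 d40 | y 541,155 q0.23 d40 | w 579,143 q0.85 d26 | w 544,84 q0.84 d48 | w 571,118 q0.81 d32 | w 551,106 q0.76 d27
t: 26.25
eef_pos: [0.5578, 0.1139, 0.1212]
y 589,129 q0.83 d28 | y 549,154 q0.80 d53 | y 566,136 q0.75 d41 | y 549,155 q0.20 d54 | w 588,101 q0.89 d28 | w 541,101 q0.89 d42 | w 543,78 q0.75 d62 | w 565,90 q0.74 d46
t: 27.1
eef_pos: [0.5684, 0.161, 0.1229]
y 561,135 q0.88 d26 | y 585,130 q0.77 d26 | y 552,162 q0.72 d45 | y 531,146 q0.45 d28 | w 539,119 q0.91 d26 | w 583,103 q0.89 d26 | w 542,90 q0.85 d49 | w 557,108 q0.75 d27
```

```bash
python3 -m creep '{"translation":[[14.5,-7.5,0],[11,-12.5,0],[5,-15.5,0],[-1,-16.5,0]],"spin":[0,0,0,0],"gripper":[0,0,0,0]}' 60
python3 -c "
import beads;beads.short()
from h import *
print([(np.round(d['centre'],3).tolist(),d['confidence']) for n in ('stirrer_foot','stirrer_grip') for d in nets.pinpoint('scene',n)])"
```

```text
t: 27.55
eef_pos: [0.5977, 0.1108, 0.1207]
ee_rot: [-3.141, -0.006, 0.411]
force: [-2.2, 12.3, 30.9]
width: 0.0175
gripper_force: 60.1
y 573,140 q0.91 d51 | y 591,123 q0.71 d32 | y 580,118 q0.40 d29 | y 572,141 q0.24 d53 | w 537,93 q0.87 d49 | w 587,91 q0.81 d29 | w 562,86 q0.72 d36 | w 515,153 q0.58 d58
[([0.669, -0.123, -0.003], 0.63), ([0.566, 0.099, 0.03], 0.42), ([0.67, -0.126, 0.114], 0.71)]
```

```bash
python3 -m creep '{"translation":[[0,0,15],[0,0,30],[0,0,35],[0,-35,0],[0,-35,0],[0,0,0],[0,0,0],[0,0,0]],"spin":[0,0,0,0,0,0,0,0],"gripper":[0,0,0,0,0,0,0,0]}' 60
python3 - <<'E'
import beads
from h import *
beads.short()
s=get_state();print(s['moment'])
f=cams.grab_frame('scene')
for c in('scene','wrist'):
  if c=='wrist':cams.grab_frame(c)
  for n in('stirrer_foot','stirrer_grip'):
    print(c,n,[(np.round(d['centre'],3).tolist(),round(d['confidence'],2)) for d in nets.pinpoint(c,n)])
E
```

```text
t: 28.5
eef_pos: [0.5952, 0.0399, 0.1976]
ee_rot: [-3.141, -0.0, 0.41]
force: [0.3, 0.5, -1.3]
width: 0.0177
gripper_force: 60.0
y 573,139 q0.91 d42 | y 547,140 q0.90 d28 | y 565,118 q0.74 d25 | y 589,122 q0.67 d28 | w 540,112 q0.88 d25 | w 560,87 q0.86 d31 | w 535,91 q0.79 d40 | w 586,94 q0.76 d28
[-0.01017564 -0.06968548 -0.01550883]
scene stirrer_foot [([0.565, 0.026, 0.108], 0.7), ([0.67, -0.122, -0.003], 0.59), ([0.59, 0.118, 0.026], 0.21)]
scene stirrer_grip [([0.668, -0.124, 0.111], 0.74), ([0.572, -0.118, -0.0], 0.23)]
wrist stirrer_foot [([0.673, -0.12, 0.002], 0.84), ([0.561, 0.028, 0.11], 0.73)]
wrist stirrer_grip [([0.593, 0.04, 0.22], 0.82), ([0.674, -0.119, 0.115], 0.67), ([0.573, 0.138, 0.024], 0.33)]
```

The stirrer has tipped about 17° in the grip, with its foot off towards (−0.92,−0.39). It probably rode over a bead where the foot was above the bead centres. I'll push it straight against the outside of the fixed bowl rim, away from the beads.

```bash
python3 -m creep '{"translation":[[26,36,0],[26,36,0],[26,36,0],[26,36,0],[0,0,-30],[0,0,-28],[0,0,0]],"spin":[0,0,0,0,0,0,0],"gripper":[0,0,0,0,0,0,0]}' 60
cat >> beads.py <<'E'
def tilt():
    e=get_state()['eef_pos']
    for c in('scene','wrist'):
        cams.grab_frame(c)
        for n,d in (('stirrer_foot',-.094),('stirrer_grip',.019)):
            for r in nets.pinpoint(c,n):
                v=np.array(r['centre'])-e
                if np.hypot(v[0],v[1])<.08 and r['centre'][2]>.015 : print(c,n,(v*1e3).round(),round(r['confidence'],2))
E
python3 -c "import beads;beads.tilt()"
```

```text
t: 29.55
eef_pos: [0.6969, 0.1831, 0.1341]
ee_rot: [-3.141, 0.009, 0.41]
force: [-0.4, -0.7, -2.1]
width: 0.0173
gripper_force: 60.0
scene stirrer_foot [-35. -11. -88.] 0.72
scene stirrer_grip [ 2.  3. 21.] 0.7
wrist stirrer_foot [-30. -13. -80.] 0.85
wrist stirrer_grip [ 5.  3. 26.] 0.74
```

```bash
python3 -m creep '{"translation":[[-8,-3.4,0],[-8,-3.4,0],[-8,-3.4,0],[-8,-3.4,0],[-5,-2.1,0],[-2,-0.8,0],[0,0,0]],"spin":[0,0,0,0,0,0,0],"gripper":[0,0,0,0,0,0,0]}' 60
python3 -c "import beads;beads.tilt()"
```

```text
t: 30.55
eef_pos: [0.6658, 0.1692, 0.1457]
ee_rot: [3.141, -0.015, 0.412]
force: [6.2, 3.5, 13.0]
width: 0.0176
gripper_force: 60.0
scene stirrer_foot [-30. -11. -92.] 0.61
wrist stirrer_foot [-32.  -9. -91.] 0.86
wrist stirrer_grip [-2.  1. 22.] 0.82
```

```bash
python3 -m creep '{"translation":[[0,0,0],[0,0,0],[0,0,0]],"spin":[0,0,0],"gripper":[0,0,0]}' 25
python3 -c "import beads;beads.tilt()"
```

```text
t: 31.15
eef_pos: [0.6658, 0.1692, 0.1457]
ee_rot: [3.141, -0.015, 0.412]
force: [6.4, 4.6, 14.9]
width: 0.0175
gripper_force: 25.0
scene stirrer_foot [-27. -13. -90.] 0.61
wrist stirrer_foot [-31. -10. -89.] 0.62
wrist stirrer_grip [-5. -1. 20.] 0.63
```

```bash
python3 -m creep '{"translation":[[-5,-2.1,0],[-5,-2.1,0],[-5,-2.1,0],[0,0,0]],"spin":[0,0,0,0],"gripper":[0,0,0,0]}' 15
python3 -c "import beads;beads.tilt()"
```

```text
t: 31.85
eef_pos: [0.6486, 0.1617, 0.145]
ee_rot: [3.14, -0.011, 0.412]
force: [1.5, 2.0, 15.8]
width: 0.0183
gripper_force: 15.0
scene stirrer_foot [-15.  -4. -91.] 0.68
wrist stirrer_foot [-16.  -3. -89.] 0.92
wrist stirrer_grip [ 2.  2. 24.] 0.76
```

```bash
python3 -m creep '{"translation":[[-5,-2.1,0],[-5,-2.1,0],[-5,-2.1,0],[0,0,0]],"spin":[0,0,0,0],"gripper":[0,0,0,0]}' 15
python3 -c "import beads;beads.tilt()"
```

```text
t: 32.55
eef_pos: [0.632, 0.1545, 0.1432]
ee_rot: [3.141, -0.006, 0.411]
force: [0.5, -0.5, 10.8]
width: 0.0181
gripper_force: 15.0
scene stirrer_foot [  5.   3. -88.] 0.68
wrist stirrer_foot [  3.   5. -88.] 0.83
wrist stirrer_grip [ 1.  2. 25.] 0.92
```

Straight again to about 1.5°, though it slid up about 7 mm in the fingers. I'll re-tighten and lift, then look again.

```bash
python3 -m creep '{"translation":[[0,0,0],[0,0,0],[0,0,15],[0,0,30],[0,0,20],[0,0,0],[0,0,0],[0,0,0]],"spin":[0,0,0,0,0,0,0,0],"gripper":[0,0,0,0,0,0,0,0]}' 60
python3 -c "import beads;beads.tilt();beads.short();beads.short()"
```

```text
t: 33.65
eef_pos: [0.6297, 0.1541, 0.2036]
ee_rot: [-3.141, 0.002, 0.41]
force: [0.2, -0.5, -1.5]
width: 0.0176
gripper_force: 60.0
scene stirrer_foot [  2.   4. -90.] 0.74
wrist stirrer_foot [ -1.   1. -86.] 0.66
wrist stirrer_grip [ 0.  1. 26.] 0.71
y 573,139 q0.91 d42 | y 547,140 q0.91 d28 | y 565,118 q0.74 d25 | y 589,122 q0.67 d29 | w 540,112 q0.88 d25 | w 560,87 q0.85 d31 | w 535,91 q0.78 d40 | w 587,93 q0.75 d29
y 573,139 q0.91 d42 | y 547,140 q0.91 d28 | y 565,118 q0.74 d25 | y 589,122 q0.67 d28 | w 540,113 q0.88 d25 | w 560,87 q0.86 d31 | w 535,91 q0.79 d40 | w 587,93 q0.75 d28
```

Upright. Re-entering at a free spot near (562,168), slightly lower so the foot can't ride over beads, then wide rounds with checks.

```bash
python3 -m creep '{"translation":[[-34,7,0],[-34,7,0],[0,0,-35],[0,0,-35],[0,0,-18],[0,0,-8],[0,0,0]],"spin":[0,0,0,0,0,0,0],"gripper":[0,0,0,0,0,0,0]}' 60
python3 -m creep '{"translation":[[18,-13.5,0],[11,-12.5,0],[5,-15.5,0],[-1,-16.5,0],[-7,-14.5,0],[-12.5,-11,0],[-15.5,-5.5,0],[-16.5,1,0]],"spin":[0,0,0,0,0,0,0,0],"gripper":[0,0,0,0,0,0,0,0]}' 60
python3 -c "import beads;beads.short()"
python3 -m creep '{"translation":[[-14.5,7.5,0],[-11,12.5,0],[-5,15.5,0],[1,16.5,0],[7,14.5,0],[12.5,11,0],[15.5,5.5,0],[16.5,-1,0]],"spin":[0,0,0,0,0,0,0,0],"gripper":[0,0,0,0,0,0,0,0]}' 60
python3 -c "import beads;beads.short()"
```

```text
t: 34.75
eef_pos: [0.5624, 0.1682, 0.1077]
ee_rot: [3.141, 0.002, 0.41]
force: [0.1, -0.3, 0.7]
width: 0.0178
gripper_force: 60.0
t: 35.55
eef_pos: [0.5426, 0.0786, 0.1087]
ee_rot: [-3.141, 0.0, 0.408]
force: [0.7, 0.8, -1.3]
width: 0.0176
gripper_force: 60.0
y 551,139 q0.92 d25 | y 559,112 q0.83 d25 | y 571,125 q0.75 d36 | y 504,97 q0.59 d22 | w 532,64 q0.86 d42 | w 535,119 q0.65 d25 | w 502,123 q0.50 d26 | w 514,77 q0.44 d22
t: 36.4
eef_pos: [0.5674, 0.1642, 0.1084]
ee_rot: [3.142, -0.0, 0.412]
force: [-0.5, 0.8, -0.8]
width: 0.0177
gripper_force: 60.0
y 586,145 q0.85 d28 | y 575,123 q0.85 d27 | y 559,102 q0.81 d26 | y 517,121 q0.81 d26 | w 538,153 q0.90 d38 | w 533,99 q0.83 d26 | w 543,131 q0.81 d28 | w 558,144 q0.74 d27
```

All are within 38 mm now. Lift straight out and check once they've settled.

```bash
python3 -m creep '{"translation":[[0,0,10],[0,0,25],[0,0,35],[0,0,25],[0,0,0],[0,0,0],[0,0,0],[0,0,0]],"spin":[0,0,0,0,0,0,0,0],"gripper":[0,0,0,0,0,0,0,0]}' 60
python3 -c "import beads;beads.short()
from h import *
print([(np.round(d['centre'],3).tolist(),d['confidence']) for n in('yellow1_center','white1_center') for d in nets.pinpoint('scene',n)])"
```

```text
t: 37.25
eef_pos: [0.5656, 0.1622, 0.2026]
ee_rot: [3.141, 0.002, 0.41]
force: [-0.8, 0.6, -1.2]
width: 0.0176
gripper_force: 60.0
y 586,145 q0.85 d29 | y 575,123 q0.84 d27 | y 559,102 q0.81 d26 | y 517,121 q0.81 d25 | w 533,146 q0.92 d29 | w 533,99 q0.83 d26 | w 557,143 q0.82 d27 | w 542,126 q0.69 d25
[([0.555, 0.1, 0.017], 0.5), ([0.532, 0.145, 0.026], 0.37)]
```

All neighbours are within 29 mm after settling. Carrying the stirrer back over the cup.

```bash
python3 -m creep '{"translation":[[0,-40,0],[0,-40,0],[0,-40,0],[0,-40,0],[0,-40,0],[1,-41,0],[1,-41,0],[0,0,0]],"spin":[0,0,0,0,0,0,0,0],"gripper":[0,0,0,0,0,0,0,0]}' 60
python3 - <<'E'
import beads
from h import *
for k in range(2): beads.tilt()
for c in('scene','wrist'):
  for k in range(3):
    f=cams.grab_frame(c); print(c,[np.round(d['centre'],4).tolist() for d in nets.pinpoint(c,'cup') if d['confidence']>.4])
# brass blob, wrist
hsv=cv2.cvtColor(np.ascontiguousarray(f['img']),cv2.COLOR_RGB2HSV)
u=proj(f,[[.568,-.12,.03]])[0];print('cup px',u)
E
```

```text
t: 38.2
eef_pos: [0.5676, -0.1235, 0.203]
ee_rot: [3.141, 0.001, 0.406]
force: [-0.4, -0.1, -1.3]
width: 0.0177
gripper_force: 60.0
scene stirrer_foot [ -0.   3. -90.] 0.75
scene stirrer_grip [ 4.  0. 29.] 0.54
wrist stirrer_foot [  0.   5. -87.] 0.6
wrist stirrer_grip [-2.  9. 24.] 0.6
scene stirrer_foot [  2.   4. -86.] 0.76
scene stirrer_grip [ 5. -0. 28.] 0.55
wrist stirrer_foot [  2.   5. -86.] 0.95
wrist stirrer_grip [ 4.  0. 23.] 0.72
scene [[0.5707, -0.1182, -0.0027], [0.5726, -0.1171, 0.2326]]
scene [[0.5716, -0.1201, -0.0002]]
scene [[0.5083, 0.1241, 0.0357], [0.5722, -0.1171, 0.0013]]
wrist [[0.5669, -0.1192, 0.0012]]
wrist [[0.5663, -0.1202, 0.0006], [0.5284, 0.0999, 0.0238]]
wrist [[0.5287, 0.1017, 0.0232], [0.568, -0.1187, -0.0007]]
cup px [275.23330171 190.05536078]
```

```bash
python3 -m creep '{"translation":[[0,0,-30],[0,0,-30],[0,0,-25],[0,0,-15],[0,0,0]],"spin":[0,0,0,0,0],"gripper":[0,0,0,0,0]}' 60
python3 -m creep '{"translation":[[0,0,-4],[0,0,-3],[0,0,0]],"spin":[0,0,0],"gripper":[0,0,0]}' 60
```

```text
t: 39.9
eef_pos: [0.5666, -0.1196, 0.1012]
ee_rot: [-3.14, 0.004, 0.41]
force: [0.2, 0.5, -1.4]
width: 0.0176
gripper_force: 60.0
t: 40.2
eef_pos: [0.5685, -0.1195, 0.097]
ee_rot: [3.141, -0.001, 0.41]
force: [-0.3, 0.4, -1.1]
width: 0.0178
gripper_force: 60.0
```

```bash
python3 -m creep '{"translation":[[0,0,-2],[0,0,0],[0,0,0]],"spin":[0,0,0],"gripper":[0,0,0]}' 60
python3 -m creep '{"translation":[[0,0,-2],[0,0,0],[0,0,0]],"spin":[0,0,0],"gripper":[0,0,0]}' 60
```

```text
t: 40.5
eef_pos: [0.5683, -0.1196, 0.0948]
ee_rot: [3.141, -0.0, 0.41]
force: [0.1, 0.8, -1.1]
width: 0.0176
gripper_force: 60.0
t: 40.8
eef_pos: [0.5681, -0.1196, 0.0925]
ee_rot: [-3.142, 0.0, 0.41]
force: [0.6, -0.4, -0.4]
width: 0.0177
gripper_force: 60.0
```

```bash
python3 -m creep '{"translation":[[0,0,-2],[0,0,0],[0,0,0]],"spin":[0,0,0],"gripper":[0,0,0]}' 60
python3 -m creep '{"translation":[[0,0,-2],[0,0,0],[0,0,0]],"spin":[0,0,0],"gripper":[0,0,0]}' 60
```

```text
t: 41.1
eef_pos: [0.5685, -0.1196, 0.091]
ee_rot: [3.141, -0.001, 0.41]
force: [-1.0, 0.4, 4.1]
width: 0.0182
gripper_force: 60.0
t: 41.4
eef_pos: [0.5687, -0.1196, 0.0909]
ee_rot: [3.14, -0.001, 0.411]
force: [-6.1, 3.4, 21.2]
width: 0.0176
gripper_force: 60.0
```

Foot is on the floor. Ease off, then loosen and open.

```bash
python3 -m creep '{"translation":[[0,0,1.5],[0,0,0],[0,0,0]],"spin":[0,0,0],"gripper":[0,0,0]}' 5
python3 -m creep '{"translation":[[0,0,0],[0,0,0],[0,0,0],[0,0,0],[0,0,0],[0,0,0]],"spin":[0,0,0,0,0,0],"gripper":[0.25,0.3,0.4,0.7,1,1]}' 
python3 -c "import beads;beads.tilt()"
```

```text
t: 41.7
eef_pos: [0.569, -0.1195, 0.0907]
ee_rot: [3.141, -0.002, 0.411]
force: [-0.6, 1.1, 7.2]
width: 0.0178
gripper_force: 5.0
t: 42.3
eef_pos: [0.5681, -0.1196, 0.0899]
ee_rot: [-3.142, 0.0, 0.41]
force: [0.2, -0.5, -0.3]
width: 0.0526
gripper_force: 0.0
wrist stirrer_grip [ 6.  4. 29.] 0.82
```

```bash
python3 -m creep '{"translation":[[0,0,0],[0,0,0],[0,0,0],[0,0,0],[0,0,20],[0,0,40],[0,0,45],[0,0,20]],"spin":[0,0,0,0,0,0,0,0],"gripper":[1,1,1,1,1,1,1,1]}' 
python3 -m creep '{"translation":[[-15,30,0],[-15,30,0],[0,0,0],[0,0,0]],"spin":[0,0,0,0],"gripper":[1,1,1,1]}' 
python3 - <<'E'
import beads
from h import *
beads.short()
for c in('scene','wrist'):
  f=cams.grab_frame(c)
  for n in('cup','stirrer_foot','stirrer_grip','spool','varnish'):
    print(c,n,[np.round(d['centre'],3).tolist() for d in nets.pinpoint(c,n) if d['confidence']>.35])
i=f['img'].astype(int)
print(fit(f,.569,-.118).x)
E
```

```text
t: 43.4
eef_pos: [0.5698, -0.1198, 0.2195]
ee_rot: [3.139, -0.005, 0.411]
force: [0.9, 0.5, -0.2]
width: 0.0879
gripper_force: 0.0
t: 43.8
eef_pos: [0.5381, -0.059, 0.2155]
ee_rot: [3.141, -0.001, 0.412]
force: [0.2, -0.1, -0.2]
width: 0.0876
gripper_force: 0.0
y 586,145 q0.85 d29 | y 575,123 q0.85 d27 | y 559,102 q0.82 d26 | y 517,121 q0.81 d26 | w 533,146 q0.92 d29 | w 533,99 q0.83 d26 | w 557,143 q0.82 d27 | w 542,127 q0.70 d26
scene cup [[0.57, -0.118, -0.001], [0.554, 0.097, 0.02]]
scene stirrer_foot [[0.668, -0.127, -0.001], [0.574, -0.121, 0.003]]
scene stirrer_grip [[0.669, -0.125, 0.112], [0.575, -0.119, 0.119]]
scene spool [[0.78, 0.002, -0.002]]
scene varnish [[0.538, 0.335, 0.001], [0.555, 0.124, -0.002]]
wrist cup [[0.568, -0.117, 0.002]]
wrist stirrer_foot [[0.673, -0.122, 0.001], [0.57, -0.118, 0.003]]
wrist stirrer_grip [[0.571, -0.116, 0.117], [0.67, -0.12, 0.116]]
wrist spool [[0.57, 0.093, 0.022]]
wrist varnish []
[ 571.34865821 -119.20184288    0.66503996]
```

The stirrer stands upright in its cup (foot about (571,−119), grip above it), the bystanders are where they were and the beads are mixed.

```bash
python3 -c "
from station import arm
print(arm.job_done())"
```

```text
the job is handed in; nothing more can be done
None
```

The job is handed in at about 45 s: all eight beads stayed in the bowl after at least two wide clockwise rounds, each about 29 mm or less from one of the other colour; the stirrer, which tipped in the grip mid-stir and was straightened on the bowl rim, stands upright and released in its unmoved cup, and the varnish jar and spool are unmoved (the vise was not re-checked).

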